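Turn the sample carousel to bring the yellow-capped jar to the pointer

TASK

Spin the sample turntable by pushing the black posts on its rim with your fingertips until the yellow-capped jar stands at the front, lined up with the red pointer, and leave it at rest there with your hand away. Turn it steadily rather than flinging it, do not touch or lift any of the jars, and leave the tube rack and the plant pot alone.

Things in the scene. Friction and masses are not known exactly. Their poses are not given: they have to be found in the camera images.
- stand: Fixed round dark stand, 210 mm across, under the turntable; origin on the bench, on the turntable's vertical axis. A flat arm 36 mm wide, 14 mm high leaves it along its -x axis and ends in a red pointer tip, seen outside the rim 150 to 225 mm from the axis: this -x direction is the front and roughly faces the robot.
- carousel: Grey round turntable, 300 mm across, 14 mm thick; origin on its axis at its underside, 32 mm above the bench. Turns endlessly either way about the vertical axis; about 1-1.5 N at the rim moves it, and friction stops it within a few degrees when let go. Hub 52 mm across, top 82 mm above the bench. Six blue sockets, 51 mm across, walls 14 mm tall, 85 mm from the axis, 60 degrees apart.
- post (a point): Top of one of the six alike upright black finger posts that stand on the turntable's rim: 14 mm thick, 55 mm tall (tops 101 mm above the bench), 138 mm from the axis, 60 degrees apart, midway between the sockets. This one is 30 degrees counter-clockwise (from above) of the yellow jar.
- jar_yellow: The marked jar: sample jar with a YELLOW cap, 40 mm across, 50 mm tall, standing loose (2 mm of play) in the turntable's socket at the turntable's -x axis, its top 96 mm above the bench; origin at the centre of its underside.
- jar_white1: Sample jar with a white cap, same size, loose in the socket 60 degrees counter-clockwise (seen from above) from the yellow one; origin at the centre of its underside.
- jar_white2: Sample jar with a white cap, same size, loose in the socket 120 degrees counter-clockwise (seen from above) from the yellow one; origin at the centre of its underside.
- jar_white3: Sample jar with a white cap, same size, loose in the socket 180 degrees counter-clockwise (seen from above) from the yellow one; origin at the centre of its underside.
- jar_white4: Sample jar with a white cap, same size, loose in the socket 240 degrees counter-clockwise (seen from above) from the yellow one; origin at the centre of its underside.
- jar_white5: Sample jar with a white cap, same size, loose in the socket 300 degrees counter-clockwise (seen from above) from the yellow one; origin at the centre of its underside.
- tube_rack: Bystander, loose: blue rack with ten white tubes, 55 x 130 mm, 95 mm tall; origin under its centre.
- pot: Bystander, loose: black square plant pot, 88 mm wide, 75 mm tall, with a tuft of leaves about 110 mm higher that cannot be felt; origin under its centre.
Mind the look-alikes: they are no part of the job. Leave any blue, orange or pink look-alike of the jar_white1 alone.

How it is judged:
At the end, for the whole second after the job is handed in: The yellow-capped jar stands on the pointer's side of the axis, within 15 mm (about 10 degrees) to either side of the pointer's line; the turntable is at rest; all six jars still stand upright in their sockets (x of jar_yellow in the frame of stand below -0.07 m and y of jar_yellow in the frame of stand between -0.015 and 0.015 m and angular speed of carousel below 0.05 rad/s and z of each of jar_yellow, jar_white1, jar_white2, jar_white3, jar_white4, jar_white5 in the frame of carousel below 0.019 m and angle between each of jar_yellow, jar_white1, jar_white2, jar_white3, jar_white4, jar_white5's own z axis and vertical below 0.15 rad); the robot touches nothing.
It fails at once if a jar is touched by the robot (contact force between any of the fingers, the arm and jar_yellow above 0.5 N or contact force between any of the fingers, the arm and jar_white1 above 0.5 N or contact force between any of the fingers, the arm and jar_white2 above 0.5 N or contact force between any of the fingers, the arm and jar_white3 above 0.5 N or contact force between any of the fingers, the arm and jar_white4 above 0.5 N or contact force between any of the fingers, the arm and jar_white5 above 0.5 N).
It fails at once if a jar is lifted out of its socket or tipped over (z of any of jar_yellow, jar_white1, jar_white2, jar_white3, jar_white4, jar_white5 in the frame of carousel above 0.026 m or angle between any of jar_yellow, jar_white1, jar_white2, jar_white3, jar_white4, jar_white5's own z axis and vertical above 0.35 rad).
It fails at once if the turntable is flung round (faster than 3 rad/s) (angular speed of carousel above 3 rad/s).
It fails at once if the rack or the pot is moved by more than 15 mm (distance of any of tube_rack, pot from where it was at the start of the episode above 0.015 m).
It also fails if it takes over 58 s, if anything falls off the work surface, if the arm or the gripper's body presses on something with over 40 N, if the wrist force passes 120 N, or if a joint passes its speed limit or range.

ROBOT

A 6-joint arm with a two-finger parallel gripper is mounted at the origin on the work surface. World frame = base frame: x ahead of the robot, y to its left, z up, the work surface at z = 0. Lengths are in m, angles in rad, forces in N, time in s.
With the tool pointing down it reaches from about 0.3 to 0.775 m from the base axis. Payload 14.6 kg.
Tool frame: the origin (TCP) lies at the very end of the fingers, on their centre line; the grasp point (between the pads) lies 19 mm behind it; z points along the fingers, x is the direction in which the jaws open and shut, and the axes are right-handed (so a half turn about z gives the same grasp; the last joint's range is limited). The gripper opens to 94 mm and grips with 3 to 60 N. Pads are 16 mm wide; open, the fingers measure 119 mm over their backs; the gripper's body (75 mm by 177 mm) begins 78 mm behind the grasp point.
Start: joints at [1.062, 0.3, 1.521, -0, 1.321, -0.067], TCP at [0.235, 0.497, 0.205] pointing down, gripper open.
Joint ranges: [-3.03, 3.03], [-0.79, 2.21], [0.23, 2.52], [-1.04, 4.18], [0, 3.07], [-2.55, 2.55]. Speed limits (rad/s): [2.22, 2.22, 2.57, 3.14, 3.14, 3.14].

INTERFACE

Orientations are given as [roll, pitch, yaw] about the fixed x, y, z axes, in that order (R = Rz(yaw) Ry(pitch) Rx(roll)).
In Python, from station import ctrl gives the robot as it stands.
- The arm moves only by the shell command python3 -m inch 'ROWS' [FORCE]. ROWS is JSON, one flat list of numbers, 7 for each row, row after row: the shift along the tool's x, y, z in cm, then the turn, a rotation vector about the tool's x, y, z in rad, then the opening, from 0 (shut) to 1 (fully open). In form: [tx, ty, tz, wx, wy, wz, claw, tx, ty, tz, wx, wy, wz, claw, ...]. A call has 1 to 20 rows; each row shifts and turns the commanded pose from where the row before left it, along the tool's axes as they then stand; what a row does not reach is not made up. A row lasts 1/8 s, in which the tool goes at most 62.5 mm and 10.7 degrees, less where a joint would pass 70% of its speed; a pose out of reach is approached as far as the arm can. A call is refused whole if a number of a shift passes 6.25 or a number of a turn 0.188, either way. A call with a gripper value outside its range is refused whole. The fingers move at their own pace and stop on an object; FORCE is the grip in N (left out, the last holds). Time passes only in rows, so rows that do not move let the fingers close. It gives the time, the measured TCP pose, the force and the opening at its end, in the units of the state.
- ctrl.get_obs(): the state, without advancing time (a new reading comes with each control period).
- ctrl.camera(name): name is "side" or "top" or "wrist"; returns (picture, depth): 420x560x3 uint8, red, green, blue; 420x560 float32, m along the optical axis (not along the pixel's ray), 0 where there is no reading.
- ctrl.camera_params(name): a dict with "vertical_fov" (degrees; the focal length in pixels is half the picture's height over the tangent of half this angle, whatever the lens; pixels are square), "cx", "cy" (the principal point, pixels), "camera_from_world" (4x4, takes a point from world to camera coordinates); the wrist camera has in their place "mount" (4x4, takes a point from camera to tool coordinates, whose origin is the TCP and whose axes are the tool frame's). Camera axes: x right, y down, z forward; pixel columns grow to the right and rows downward; lengths in m; the calibration is good to about 2 mm. A picture is of the moment at which its call begins: read the wrist's pose just before it. camera_params takes no time and is no camera call.
- ctrl.hand_in(): hands the job in, once; it reports no verdict.
Trained networks look in the newest picture that a camera, given by its name, has taken for a name from the list of things; names that differ only in an ending like _2 or _b are one class to them, and where a whole thing is asked for, a point or a joint stands for the part that bears it (a point fixed in the world has none). Each returns a list of dicts, best first, with "score" (0 to 1); they miss things now and then, are a little off and sometimes report something else, mostly with a low value. They report only what shows in the picture. A call takes as long as a camera call. They do not tell look-alikes from the thing itself.
- ctrl.spot_in(camera, label): "bbox" ([centre column, centre row, width, height] in pixels, round what is visible of it).
- ctrl.place_of(camera, label): "centre" ([column, row] in pixels: a listed point, or the origin of a listed thing).
The state is a dict: "time_s": time; "qpos": joint angles; "joint_vel": joint speeds; "tau": joint torques, N m; "ee_pos": TCP position; "eef_rot": TCP orientation; "force": force on the tool from outside, world axes, zero at the start; "moment": the same for the moment, N m; "grip_width": finger opening in m.
Only numpy, scipy, OpenCV 4.12 (cv2) and the standard library are available. Lean on these libraries where they do the work, as an engineer would, in place of code of your own. Each camera call takes 0.05 s, during which the arm holds its last target. There are 200 camera calls.

## Working session

There is one attempt and no reset: what is moved stays moved. The work goes in short steps, Python scripts to look and compute and a shell command to move; the robot and the scene stay as the last step left them, time stands still between calls to the robot, and variables do not carry over. Pictures are saved under pics/ and viewed, about 8 in all and at most 12, crops included, and the job is handed in when it is done.

```bash
mkdir -p pics; cat > h.py <<'E'
import numpy as np,cv2
from station import ctrl
def world(cam,px,z=None,depth=None):
    p=ctrl.camera_params(cam);f=210/np.tan(np.radians(p["vertical_fov"])/2)
    T=np.linalg.inv(np.array(p["camera_from_world"]))
    r=np.array([(px[0]-p["cx"])/f,(px[1]-p["cy"])/f,1.])
    if depth is not None: return T[:3,:3]@(r*depth)+T[:3,3]
    d=T[:3,:3]@r; return T[:3,3]+d*(z-T[2,3])/d[2]
def save(img,n,up=1): cv2.imwrite('pics/'+n,cv2.resize(img[:,:,::-1],None,fx=up,fy=up))
E
python3 - <<'E'
from h import *
o=ctrl.get_obs();print(o["time_s"],o["ee_pos"],o["eef_rot"])
im,d=ctrl.camera("top");im2,_=ctrl.camera("side")
save(np.vstack([im]),'t1.png',1.4);save(im2,'s1.png',1.4)
for l,z in [("stand",0),("carousel",.032),("jar_yellow",.046),("post",.101),("tube_rack",0),("pot",0)]:
    for r in ctrl.place_of("top",l)[:3]: print(l,r,world("top",r["centre"],z).round(3))
E
```

```text
0.0 [0.23504524 0.49695029 0.20488338] [-3.14153650e+00  1.15264474e-03  1.12900767e+00]
carousel {'centre': [354.8, 194.3], 'score': 0.7} [ 0.593 -0.128  0.032]
post {'centre': [316.0, 217.5], 'score': 0.89} [ 0.518 -0.022  0.101]
tube_rack {'centre': [258.4, 216.5], 'score': 0.66} [0.534 0.122 0.   ]
pot {'centre': [452.6, 173.0], 'score': 0.7} [ 0.666 -0.396  0.   ]
```

View pics/t1.png

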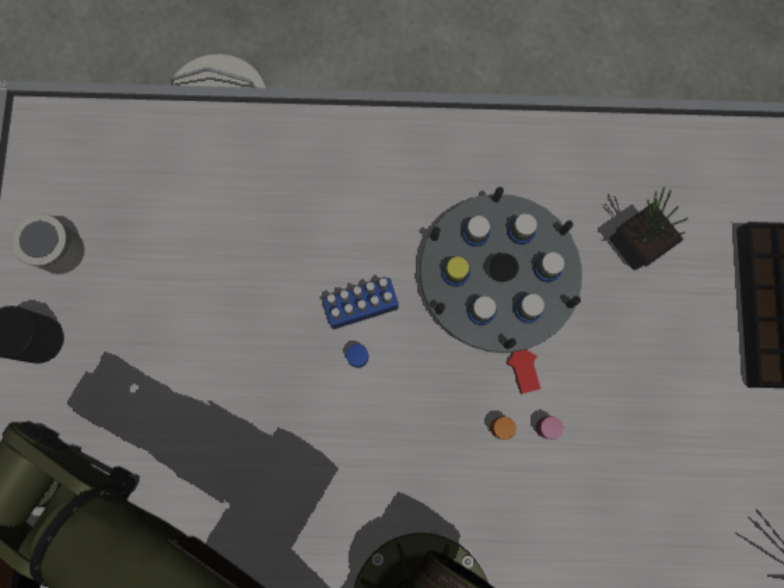

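View pics/s1.png

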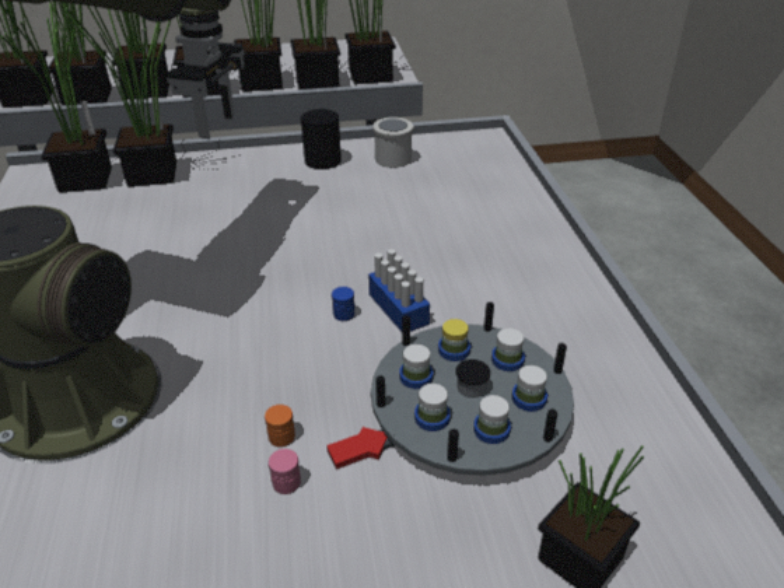

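The top view shows the turntable hub at (503,267) and the yellow cap at (457,268), to the left. The red pointer runs from (522,352) to (531,390). The pink and orange look-alikes stand at (551,428) and (504,428), and the blue one at (357,355), none of them on the table. All positions are in the 1.4x picture.

```bash
python3 - <<'E'
from h import *
im,d=ctrl.camera("top")
hsv=cv2.cvtColor(im,cv2.COLOR_RGB2HSV)
m=((hsv[...,0]<6)|(hsv[...,0]>174))&(hsv[...,1]>150)&(hsv[...,2]>80)
m[:,:355]=0;m[:245]=0;m[285:]=0
v,u=np.nonzero(m);P=np.array([world("top",(a,b),.014) for a,b in zip(u,v)])
hub=world("top",(503/1.4,267/1.4),.082)
yel=world("top",(457.5/1.4,267.5/1.4),.096)
ms=((hsv[...,0]>22)&(hsv[...,0]<34)&(hsv[...,1]>150)&(hsv[...,2]>90))
v,u=np.nonzero(ms[100:250,280:420]);yel=world("top",(u.mean()+280,v.mean()+100),.096)
caps=[world("top",(a/1.4,b/1.4),.096) for a,b in [(478,227),(525,225),(553,264),(532,305),(484,307)]]
c=np.mean(caps+[yel],0)
print("hub",hub,"capcentre",c)
pc=P.mean(0);ev=np.linalg.svd(P-pc)[2][0]
print("pointer c",pc,"axis angle",np.degrees(np.arctan2(ev[1],ev[0])),"n",len(P))
ang=lambda q:np.degrees(np.arctan2(q[1]-c[1],q[0]-c[0]))
print("pointer ang",ang(pc),"dist",np.hypot(*(pc-c)[:2]))
for k,q in enumerate([yel]+caps): print("cap",q.round(3),ang(q).round(1),np.hypot(*(q-c)[:2]).round(3))
for a,b in [(498,191),(567,226),(575,301),(506,344),(436,309),(433,232)]:
    q=world("top",(a/1.4,b/1.4),.101);print("post",q.round(3),ang(q).round(1),np.hypot(*(q-c)[:2]).round(3))
for a,b in [(360,303),(645,236),(551,428),(504,428),(357,355)]: print(world("top",(a/1.4,b/1.4),.07).round(3))
E
```

```text
hub [ 0.59190279 -0.13150529  0.082     ] capcentre [nan nan nan]
pointer c [ 0.41484578 -0.18109662  0.014     ] axis angle -164.47210176515054 n 415
pointer ang nan dist nan
cap [nan nan nan] nan nan
cap [ 0.661 -0.085  0.096] nan nan
cap [ 0.667 -0.169  0.096] nan nan
cap [ 0.597 -0.218  0.096] nan nan
cap [ 0.522 -0.18   0.096] nan nan
cap [ 0.516 -0.096  0.096] nan nan
post [ 0.727 -0.12   0.101] nan nan
post [ 0.666 -0.243  0.101] nan nan
post [ 0.53  -0.254  0.101] nan nan
post [ 0.451 -0.133  0.101] nan nan
post [ 0.509 -0.011  0.101] nan nan
post [ 0.648 -0.004  0.101] nan nan
[0.522 0.123 0.07 ]
[ 0.66  -0.393  0.07 ]
[ 0.311 -0.216  0.07 ]
[ 0.309 -0.134  0.07 ]
[0.429 0.125 0.07 ]<stdin>:10: RuntimeWarning: Mean of empty slice.
  ret = ret.dtype.type(ret / rcount)
```

```bash
python3 -m inch '[-1.98,4.21,0,0,0,0,0.5,-1.98,4.21,0,0,0,0,0.5,-1.98,4.21,0,0,0,0,0.5,-1.98,4.21,0,0,0,0,0.5,-1.98,4.21,0,0,0,0,0.5,-1.98,4.21,0,0,0,0,0.5,-1.98,4.21,0,0,0,0,0.5,-1.98,4.21,0,0,0,0,0.5,-1.98,4.21,0,0,0,0,0.5,-1.98,4.21,0,0,0,0,0.5,-1.98,4.21,0,0,0,0,0.5,-1.98,4.21,0,0,0,0,0.5,-1.98,4.21,0,0,0,0,0.5,-1.98,4.21,0,0,0,0,0.5]'
python3 -m inch '[0,0,0,0,0,0.176,0.5,0,0,0,0,0,0.176,0.5,0,0,0,0,0,0.176,0.5,0,0,0,0,0,0.176,0.5,0,0,0,0,0,0.176,0.5,0,0,0,0,0,0.176,0.5,0,0,0,0,0,0.176,0.5,0,0,0,0,0,0.176,0.5,0,0,0,0,0,0.176,0.5,0,0,0,0,0,0,0.5,0,0,0,0,0,0,0.5]'
python3 - <<'E'
from h import *
o=ctrl.get_obs();print(o["time_s"],o["ee_pos"],o["eef_rot"],o["qpos"],o["grip_width"],o["force"])
im,d=ctrl.camera("wrist");save(im,'w1.png',1.4)
for r in ctrl.place_of("wrist","post")[:4]: print(r)
print(ctrl.camera_params("wrist"))
E
```

```text
time_s: 2.2
ee_pos: [0.6503, -0.0067, 0.2054]
eef_rot: [-3.142, -0.0, 1.129]
force: [0.2, 0.1, -0.2]
grip_width: 0.0468
time_s: 3.58
ee_pos: [0.6494, -0.0054, 0.2054]
eef_rot: [3.142, 0.0, -0.451]
force: [-0.6, 0.4, 0.4]
grip_width: 0.0471
3.575 [ 0.64943362 -0.00539589  0.20539256] [ 3.14157083e+00  8.20438765e-05 -4.50954574e-01] [-6.46976039e-02  5.26685066e-01  1.20459736e+00  1.08321880e-05
  1.41039445e+00  3.86255239e-01] 0.047076914198277024 [-0.58497846  0.37714076  0.4428212 ]
{'centre': [152.2, 287.5], 'score': 0.72}
{'vertical_fov': 61.12753794178636, 'cx': 281.83126517550414, 'cy': 209.28846292889907, 'mount': array([[ 9.99999581e-01, -9.03742490e-04, -1.46648681e-04,
        -2.26552688e-04],
       [ 9.12658236e-04,  9.71206693e-01,  2.38236701e-01,
        -6.89319120e-02],
       [-7.28784488e-05, -2.38236735e-01,  9.71207111e-01,
        -1.79160835e-01],
       [ 0.00000000e+00,  0.00000000e+00,  0.00000000e+00,
         1.00000000e+00]])}
```

View pics/w1.png

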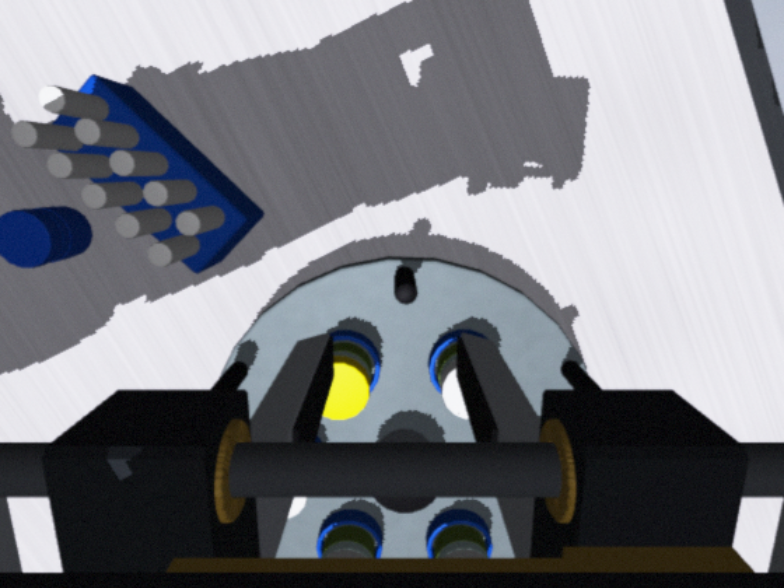

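The wrist view shows the post I want at (404,287), between the yellow-cap socket on the left and a white one on the right. Both jars are well inside the rim.

```bash
python3 - <<'E'
from h import *
from scipy.spatial.transform import Rotation as Ro
p=ctrl.camera_params("wrist");o=ctrl.get_obs();f=210/np.tan(np.radians(p["vertical_fov"])/2);M=np.array(p["mount"])
W=np.eye(4);W[:3,:3]=Ro.from_euler('xyz',o["eef_rot"]).as_matrix();W[:3,3]=o["ee_pos"];T=W@M
def pr(u,v,z):
    r=T[:3,:3]@np.array([(u-p["cx"])/f,(v-p["cy"])/f,1]);return T[:3,3]+r*(z-T[2,3])/r[2]
q=pr(404.5/1.4,291/1.4,.101)  # top centre
h=pr(410/1.4,482/1.4,.082)
C=np.array([.590,-.129])
print("post",q,"tool",(W[:3,:3].T@(q-W[:3,3])),"hub~",h)
print(np.degrees(np.arctan2(*(q[:2]-C)[::-1])),np.hypot(*(q[:2]-C)))
E
```

```text
post [ 0.65468808 -0.0073288   0.101     ] tool [ 0.00555366 -0.00057272  0.10442178] hub~ [ 0.59765204 -0.13544802  0.082     ]
62.002069635840954 0.137798505738762
```

```bash
python3 -m inch '[0.4,-0.2,2.5,0,0,0,0.5,0,0,2.5,0,0,0,0.5,0,0,2.5,0,0,0,0.5,0,0,2,0,0,0,0.5,0,0,2,0,0,0,0.5,0,0,1.4,0,0,0,0.5,0,0,1.2,0,0,0,0.5,0,0,0,0,0,0,0.3,0,0,0,0,0,0,0.3,0,0,0,0,0,0,0.3]'
```

```text
time_s: 4.92
ee_pos: [0.6542, -0.0054, 0.0652]
eef_rot: [-3.141, -0.001, -0.455]
force: [-0.2, 0.2, 0.2]
grip_width: 0.0281
```

```bash
python3 -m inch '[-0.42,0.006,0,0,0,-0.03,0.3,-0.84,0.025,0,0,0,-0.06,0.3,-0.84,0.025,0,0,0,-0.06,0.3,-0.84,0.025,0,0,0,-0.06,0.3,-0.84,0.025,0,0,0,-0.06,0.3,-0.84,0.025,0,0,0,-0.06,0.3,-0.84,0.025,0,0,0,-0.06,0.3,-0.84,0.025,0,0,0,-0.06,0.3,-0.84,0.025,0,0,0,-0.06,0.3,-0.84,0.025,0,0,0,-0.06,0.3,-0.84,0.025,0,0,0,-0.06,0.3,-0.84,0.025,0,0,0,-0.06,0.3,-0.84,0.025,0,0,0,-0.06,0.3,-0.84,0.025,0,0,0,-0.06,0.3,-0.84,0.025,0,0,0,-0.06,0.3,-0.84,0.025,0,0,0,-0.06,0.3]'
python3 - <<'E'
from h import *
im,d=ctrl.camera("top");save(im,'t2.png',1.4)
o=ctrl.get_obs();q=o["ee_pos"][:2]-np.array([.59,-.129]);print(np.degrees(np.arctan2(q[1],q[0])),np.hypot(*q),np.degrees(o["eef_rot"][2]),o["qpos"][5])
E
```

```text
time_s: 6.92
ee_pos: [0.5281, -0.0066, 0.0648]
eef_rot: [3.141, -0.001, 0.478]
force: [2.1, -0.3, -0.7]
grip_width: 0.0283
117.13497253065151 0.13721501936561445 27.56288561835606 -0.5634791021391965
```

View pics/t2.png

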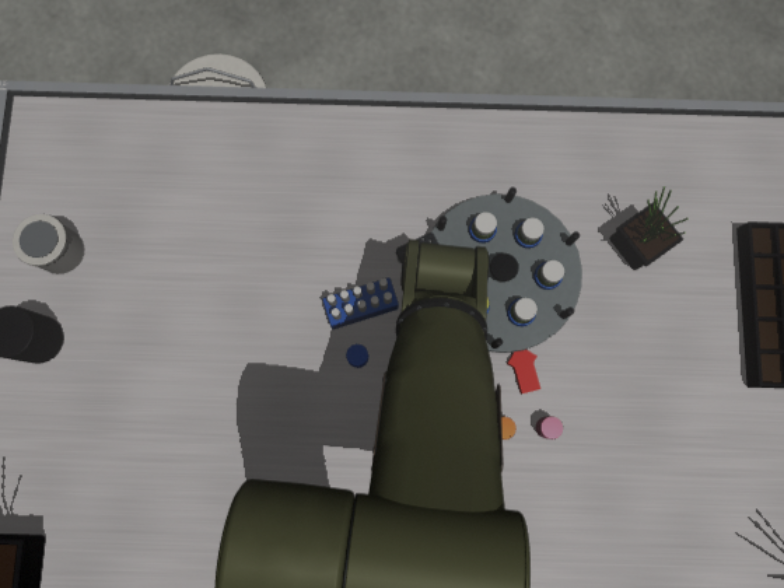

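The turntable has turned about 51 degrees and the posts sit where I expected. About 52 degrees remain.

```bash
python3 -m inch '[-0.84,0.025,0,0,0,-0.06,0.3,-0.84,0.025,0,0,0,-0.06,0.3,-0.84,0.025,0,0,0,-0.06,0.3,-0.84,0.025,0,0,0,-0.06,0.3,-0.84,0.025,0,0,0,-0.06,0.3,-0.84,0.025,0,0,0,-0.06,0.3,-0.84,0.025,0,0,0,-0.06,0.3,-0.84,0.025,0,0,0,-0.06,0.3,-0.84,0.025,0,0,0,-0.06,0.3,-0.84,0.025,0,0,0,-0.06,0.3,-0.84,0.025,0,0,0,-0.06,0.3,-0.84,0.025,0,0,0,-0.06,0.3,-0.84,0.025,0,0,0,-0.06,0.3,-0.84,0.025,0,0,0,-0.06,0.3,-0.42,0.006,0,0,0,-0.03,0.3,-0.2,0,0,0,0,-0.015,0.3,0,0,0,0,0,0,0.3]'
python3 - <<'E'
from h import *
im,d=ctrl.camera("top");save(im,'t3.png',1.4);im,d=ctrl.camera("side");save(im,'s3.png',1.4)
o=ctrl.get_obs();q=o["ee_pos"][:2]-np.array([.59,-.129]);print(np.degrees(np.arctan2(q[1],q[0])),np.hypot(*q),np.degrees(o["eef_rot"][2]),o["qpos"][5])
E
```

```text
time_s: 9.1
ee_pos: [0.4554, -0.1017, 0.0646]
eef_rot: [3.141, 0.0, 1.36]
force: [0.2, -0.2, -0.6]
grip_width: 0.0277
168.5036104429532 0.1373418262319353 77.9028856726832 -1.6576584654530906
```

View pics/t3.png

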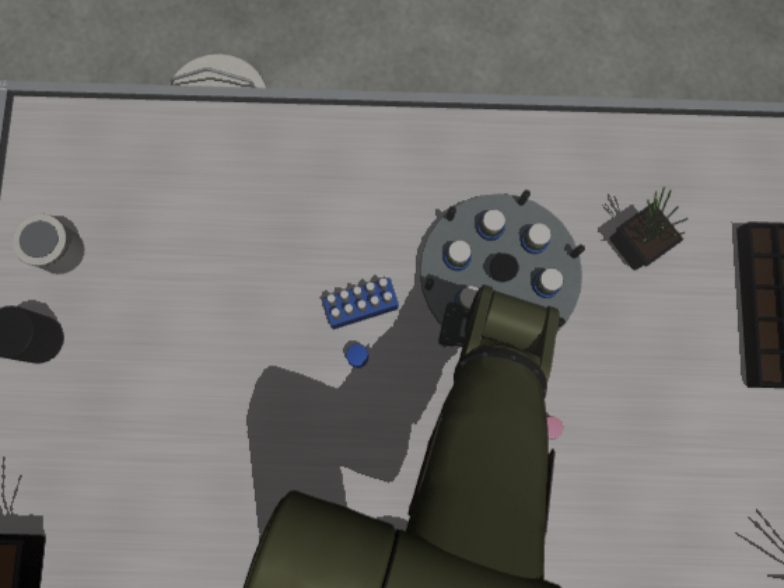

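The caps at (458,252), (493,221), (538,235) and (551,280) and the posts at (526,194), (577,249), (451,212) and (430,283) are visible. I'll work out the turn angle from them.

```bash
python3 - <<'E'
from h import *
C=np.array([.590,-.129])
for z,L in [(.101,[(525,192),(579,248),(452,212),(430,284)]),(.096,[(458,252),(493,221),(538,235),(551,280)])]:
  for a,b in L:
    q=world("top",(a/1.4,b/1.4),z)[:2]-C;t=np.degrees(np.arctan2(q[1],q[0]));print(z,t.round(1),(t%60).round(1),np.hypot(*q).round(3))
E
```

```text
0.101 -16.1 43.9 0.142
0.101 -75.1 44.9 0.139
0.101 43.7 43.7 0.133
0.101 105.8 45.8 0.134
0.096 73.3 13.3 0.083
0.096 11.9 11.9 0.084
0.096 -46.9 13.1 0.086
0.096 -104.9 15.1 0.088
```

The yellow jar is at about 193.4 degrees and the front is at about 195.8. I'll nudge it 2 degrees further, back off the post and lift.

```bash
python3 -m inch '[-0.25,0,0,0,0,-0.018,0.3,-0.25,0,0,0,0,-0.018,0.3,0,0,0,0,0,0,0.3,0.3,0,0,0,0,0,0.35,0.2,0,0,0,0,0,0.4,0,0,-1,0,0,0,0.4,0,0,-2.5,0,0,0,0.4,0,0,-2.5,0,0,0,0.4,0,0,-3,0,0,0,0.4,0,0,-4,0,0,0,0.4,0,0,-4,0,0,0,0.4]'
python3 -m inch '[0,-4,0,0,0,0,0.4,4,-3,0,0,0,0,0.4,5,0,0,0,0,0,0.4,5,0,0,0,0,0,0.4,5,0,0,0,0,0,0.4,5,0,0,0,0,0,0.4,5,0,0,0,0,0,0.4,5,0,0,0,0,0,0.4,0,0,0,0,0,0,0.4,0,0,0,0,0,0,0.4]'
python3 - <<'E'
from h import *
im,d=ctrl.camera("top");save(im,'t4.png',1.4);im,d=ctrl.camera("side");save(im,'s4.png',1.4)
E
```

```text
time_s: 10.58
ee_pos: [0.455, -0.1016, 0.2365]
eef_rot: [3.141, 0.0, 1.396]
force: [-0.4, -0.5, -0.1]
grip_width: 0.038
time_s: 11.82
ee_pos: [0.4452, 0.2449, 0.2347]
eef_rot: [3.142, 0.0, 1.396]
force: [0.2, 0.2, -0.2]
grip_width: 0.0376
```

View pics/t4.png

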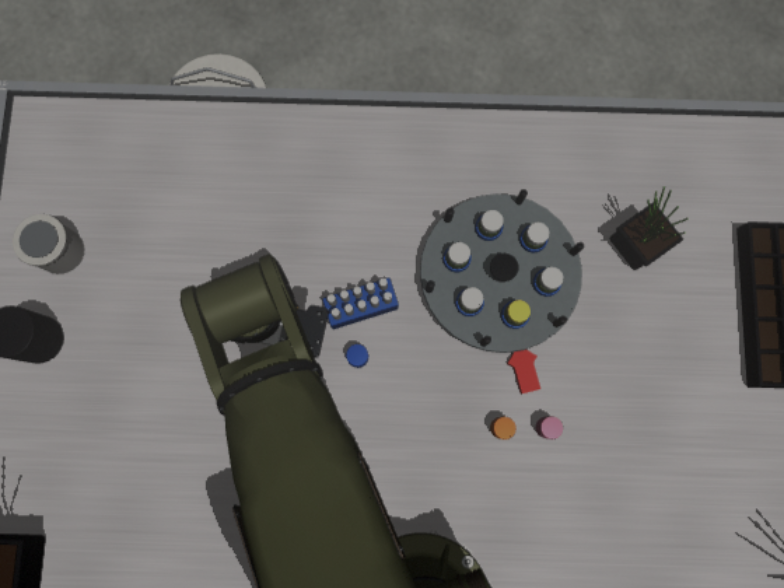

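View pics/s4.png

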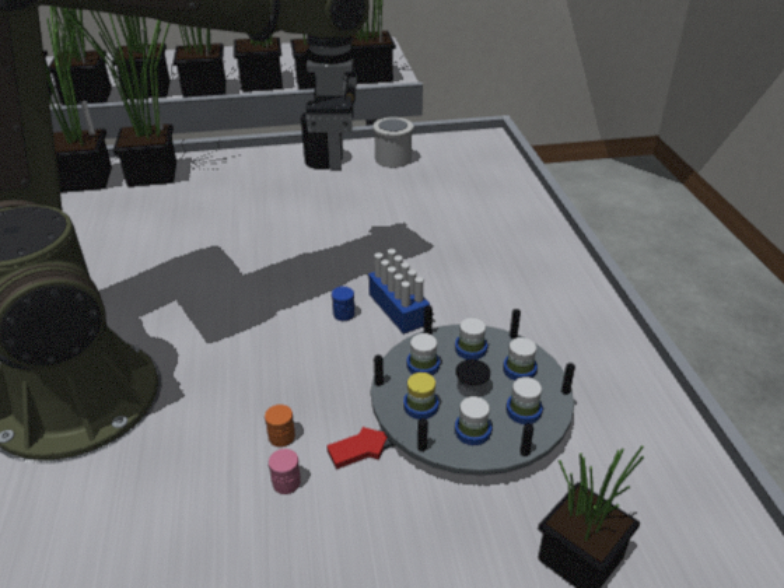

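The yellow cap is now at (519,311), just behind the pointer tip at (522,352). All the jars are upright and the hand is clear. Next I'll compute the offset.

```bash
python3 - <<'E'
from h import *
P=[(519,311),(471,299),(458,254),(491,222),(537,234),(551,279)]
W=np.array([world("top",(a/1.4,b/1.4),.096)[:2] for a,b in P]);C=W.mean(0)
Q=np.array([world("top",(a/1.4,b/1.4),.101)[:2] for a,b in [(522,193),(579,247),(561,321),(484,344),(428,286),(448,213)]]);C2=Q.mean(0)
pc=np.array([.41485,-.1811])
for c in (C,C2,(C+C2)/2):
  t=np.degrees(np.arctan2(*(pc-c)[::-1])); A=lambda X:np.degrees(np.arctan2(X[:,1]-c[1],X[:,0]-c[0]))
  e=[((a-t+30)%60-30) for a in A(W)]; e2=[((a-t)%60-30) for a in A(Q)]
  n=np.array([-np.sin(np.radians(t)),np.cos(np.radians(t))])
  print(c.round(4),t.round(1),np.mean(e).round(1),np.mean(e2).round(1),"lateral mm",((W[0]-c)@n*1000).round(1))
  n=np.array([-np.sin(np.radians(195.53)),np.cos(np.radians(195.53))]);print("  w.r.t. line by red-piece axis mm",((W[0]-pc)@n*1000).round(1))
E
```

```text
[ 0.5902 -0.1319] -164.3 0.6 0.5 lateral mm 2.7
  w.r.t. line by red-piece axis mm 2.4
[ 0.5884 -0.1296] -163.5 -0.2 -0.3 lateral mm 4.1
  w.r.t. line by red-piece axis mm 2.4
[ 0.5893 -0.1308] -163.9 0.2 0.1 lateral mm 3.4
  w.r.t. line by red-piece axis mm 2.4
```

Within about 1 degree, or 4 mm at most. Handing in.

```bash
python3 -c "
from station import ctrl
print(ctrl.get_obs()['force'],ctrl.hand_in())"
```

```text
the job is handed in; nothing more can be done
[-0.02663334  0.88076111 -0.26154998] None
```

The yellow-capped jar now stands at the front, lined up with the red pointer, and I handed the job in at about 12 s. I set the fingers loosely either side of one rim post and pushed the turntable about 102° counter-clockwise at roughly 0.5 rad/s. Then I backed off the post, lifted and moved the hand clear.

- **Alignment:** the last top view puts the turntable within about 1° of the pointer's line, and the jar 2–4 mm to the side (limit 15 mm). The estimates differ slightly depending on whether I take the turntable's centre from the caps or the posts.
- **Jars and bystanders:** all six jars stand upright in their sockets, and the rack, the pot and the look-alikes appear in the same places in the pictures.
- **Hand and forces:** the hand ended about 0.35 m from the post at 0.23 m height. The highest force I read was about 2 N, but I only read it between moves.
- **Rest:** I did not measure the turntable's speed. I judged it at rest because the hand had been clear of it for about 1.5 s.

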